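Open the remote caddy against its buffer and put the remote away

TASK

Take the lid of the wooden remote caddy by its tab and open it right back until you feel it press snugly into the sprung rubber buffer behind it, so that it stays leaning on the buffer when you let go, but do not force it. Then lay the black remote flat inside the caddy, setting it down on the caddy's floor rather than dropping it, and let go. Leave the tray, the coaster and the pen cup where they are, and keep the robot itself off the buffer post.

Things in the scene. Friction and masses are not known exactly. Their poses are not given: they have to be found in the camera images.
- caddy: Open wooden box, 150 (x) by 180 (y) by 50 mm high, walls and floor 6 mm, fixed to the console; place and yaw differ each time. Inside 138 by 168 mm, floor at z = 6 mm. Origin: centre of its underside, on the console; z up, -x is its front (where the lid's tab is), +x its back, where the lid is hinged.
- lid (a joint): Lid's hinge angle, rad: 0 closed flat on the box, 1.57 upright, more when leaning back behind the caddy. Starts at 0 to 0.2. Wooden board 155 by 180 by 7 mm, about 0.25 kg; stiff hinge (0.32 N m friction): the lid stays where it is left, though part open it may sag a little with time. It meets the buffer somewhere between 1.68 and 2.02 rad, different each time with the buffer's unmeasured screw setting.
- lid_hinge (a point): Point on the lid's hinge axis at its middle: caddy frame x = 75, y = 0, z = 50 mm. The axis runs along the caddy's y.
- lid_tab (a point): Pinch point on the white pull tab, a bar 24 mm wide (caddy y), 10 mm thick, sticking out 43 mm from the lid's free edge in its plane. The point is 180 mm from the hinge axis along the lid, 5.5 mm off it towards the outer face, 18 mm from the tab's end. Pinched from above, fingers closing along the caddy's y, the tab can turn between the pads as the lid is led round its arc.
- backstop: Dark steel post 142 mm high, 32 mm wide, on a 50 by 60 mm foot, fixed 110 to 118 mm behind the caddy's centre, same yaw. Carries the buffer (a brass screw with a sprung black rubber ball, 20 mm) that faces the caddy. More than 14 N of the lid on the buffer strains the hinge and must never happen. Origin: on the console, straight below buffer.
- buffer (a point): Fixed point on the screw's axis, 75 mm above the hinge. The ball's tip is 2 to 16 mm from it towards the caddy (unmeasured). Its spring: 5 N per mm, 9 mm travel. The lid is snug from 4 N up. The ball acts about 80 mm from the hinge axis: a hand on the tab feels a bit under half its force, on top of the hinge's friction (about 1.8 N at the tab).
- remote: Glossy black remote control, 120 (x, length) by 36 (y) by 16 mm (z), 0.11 kg, lying on the console to the left or the right of the caddy. Origin: centre of its underside.
- coaster: Copper-tone steel coaster, disc of 94 mm diameter, 6 mm thick, on the other side of the caddy. Origin: centre of its underside. Leave it alone.
- pencup: Pale pink pen cup, 72 mm wide, 100 mm high, pens to 145 mm. Origin: centre of its underside. Leave it alone.
- tray: White ceramic tray, 110 (x) by 170 (y) by 18 mm, with a key in it. Origin: centre of its underside. Leave it alone.
Things that resemble listed ones, but are neither listed nor needed, are in the scene too. What is shaped like the backstop but blue, green or red is not meant.

How it is judged:
By the outcome, as a careful person would: the job done as asked, in the order asked, and still so for the second after the job is handed in, with the robot touching nothing.
It also fails if it takes over 72 s, if anything falls off the work surface, if the arm or the gripper's body presses on something with over 40 N, if the wrist force passes 120 N, or if a joint passes its speed limit or range.

ROBOT

A 6-joint arm with a two-finger parallel gripper is mounted at the origin on the work surface. World frame = base frame: x ahead of the robot, y to its left, z up, the work surface at z = 0. Lengths are in mm, angles in degrees, forces in N, time in s.
With the tool pointing down it reaches from about 275 to 750 mm from the base axis. Payload 10.2 kg.
Tool frame: the origin (TCP) lies on the centre line of the jaws, within the pads' length; the fingertips stand 11 mm ahead of it and the grasp point (between the pads) lies 8 mm behind it (arm.tcp_to_tips is the distance from the TCP to the fingertips, in mm); z points along the fingers, y is the line along which they close (so a half turn about z gives the same grasp; the last joint's range is limited). The gripper opens to 88 mm and grips with 3 to 60 N. Pads are 18 mm wide; open, the fingers measure 123 mm over their backs; the gripper's body (75 mm by 187 mm) begins 45 mm behind the grasp point.
Start: joints at [52.976, 17.928, 85.812, -0, 76.261, -12.8], TCP at [215.429, 478.771, 212.12] pointing down, gripper open.
Joint ranges: [-168.41, 168.41], [-55.51, 124.54], [10.69, 146.95], [-70.63, 250.63], [1, 178], [-165.06, 165.06]. Speed limits (degrees/s): [136.94, 136.94, 172.46, 180, 180, 180].

INTERFACE

Orientations are given as a 3x3 rotation matrix whose columns are the frame's x, y, z axes.
In Python, from workcell import telemetry, viewer, hand_in, recognise, place_of, arm gives the robot as it stands.
- The arm moves only by the tool step_arm, never from a script. Its argument "moves" is text: rows parted by semicolons, each of 5 numbers parted by spaces: the gripper command: -1 is shut, 1 is fully open, values between are in proportion, then the shift along the tool's x, y, z in m, then the turn about the tool's z in degrees. In form: fingers x y z spin; .... A call has exactly 8 rows; each row is the pose to reach, as a shift and turn from the pose commanded when the call began, along the tool's axes at that moment; what a row does not reach only later rows make up. A row lasts 1/12 s, in which the tool goes at most 41.7 mm and 7.16 degrees, less where a joint would pass 70% of its speed; a pose out of reach is approached as far as the arm can. A call with a gripper value outside its range is refused whole. The fingers move at their own pace and stop on an object; "squeeze" is the grip in N (left out, the last holds). Time passes only in rows, so rows that repeat a pose let the fingers close, or fill a call up. It gives the time, the measured TCP pose, the force, the opening and the grip force at its end, in the units of the state.
- telemetry.observe(): the state, without advancing time (a new reading comes with each control period).
- viewer.grab_frame(name): name is "scene" or "top" or "wrist"; returns the picture (400x640x3 uint8, red, green, blue); there is no depth.
- viewer.camera_model(name): a dict with "fx", "fy", "cx", "cy" (pixels), "k1" (the pictures are not rectified: a ray, as slopes to the right and down, at radius r is drawn at 1 + k1 r^2 times it, then the intrinsics apply), "pose" (4x4, takes a point from camera to world coordinates); the wrist camera has in their place "T_tool_cam" (4x4, takes a point from camera to tool coordinates, whose origin is the TCP and whose axes are the flange's). Camera axes: x right, y down, z forward; pixel columns grow to the right and rows downward; lengths in mm; the calibration is good to about 2 mm. A picture is of the moment at which its call begins: read the wrist's pose just before it. camera_model takes no time and is no camera call.
- hand_in(): hands the job in; it is judged then, once.
Trained networks look in the newest picture that a camera, given by its name, has taken for a name from the list of things; names that differ only in an ending like _2 or _b are one class to them, and where a whole thing is asked for, a point or a joint stands for the part that bears it (a point fixed in the world has none). Each returns a list of dicts, best first, with "confidence" (0 to 1); they miss things now and then, are a little off and sometimes report something else, mostly with a low value. They report only what shows in the picture. A call takes as long as a camera call. They do not tell look-alikes from the thing itself.
- recognise(camera, query): "rect" ([left, top, right, bottom] in pixels, round what is visible of it).
- place_of(camera, query): "location" ([column, row] in pixels: a listed point, or the origin of a listed thing).
The state is a dict: "t": time; "q": joint angles; "qvel": joint speeds; "effort": joint torques, N m; "tcp_pos": TCP position; "tcp_rot": TCP orientation; "wrist_force": force on the tool from outside, world axes, zero at the start; "wrist_torque": the same for the moment, N m; "finger_gap": opening from 0.0 (shut) to 1.0 (fully open); "grasp_force": force on a finger pad.
Only numpy, scipy, OpenCV 4.12 (cv2) and the standard library are available. Lean on these libraries where they do the work, as an engineer would, in place of code of your own. Each camera call takes 0.05 s, during which the arm holds its last target. There are 200 camera calls.

## Working session

There is one attempt and no reset: what is moved stays moved. The work goes in short steps, Python scripts to look and compute and a tool call to move; the robot and the scene stay as the last step left them, time stands still between calls to the robot, and variables do not carry over. Pictures are saved under pics/ and viewed, at most 10 in all, crops included, and the job is handed in when it is done.

Besides the shell and the picture viewer there is one more tool, called after "Request:" as name(argument=value, ...), one argument or row to a line, values as JSON. step_arm: Moves the arm, as the interface text tells. Its arguments: {"type":"object","properties":{"moves":{"type":"string"},"squeeze":{"type":"number"}},"required":["moves"]}

```bash
mkdir -p pics; ls
cat > h.py <<'E'
import numpy as np, cv2
from workcell import telemetry, viewer, hand_in, recognise, place_of, arm
def T(name, st=None):
    m=viewer.camera_model(name)
    if 'pose' in m: return m,np.array(m['pose'])
    st=st or telemetry.observe()
    W=np.eye(4);W[:3,:3]=np.array(st['tcp_rot']);W[:3,3]=st['tcp_pos']
    return m,W@np.array(m['T_tool_cam'])
def ray(name,p,st=None):
    m,P=T(name,st); d=np.array([(p[0]-m['cx'])/m['fx'],(p[1]-m['cy'])/m['fy']]); u=d.copy()
    for _ in range(20): u=d/(1+m['k1']*(u@u))
    return P[:3,3],P[:3,:3]@np.array([u[0],u[1],1])
def at(name,p,z,st=None):
    o,d=ray(name,p,st); return o+d*(z-o[2])/d[2]
def proj(name,X,st=None):
    m,P=T(name,st); c=np.linalg.inv(P)@np.append(X,1); u=c[:2]/c[2]; u=u*(1+m['k1']*(u@u))
    return np.array([u[0]*m['fx']+m['cx'],u[1]*m['fy']+m['cy']])
def save(name,f,img=None):
    img=viewer.grab_frame(name) if img is None else img
    cv2.imwrite('pics/'+f,np.ascontiguousarray(img[...,::-1])); return img
E
python3 - <<'E'
from h import *
np.set_printoptions(precision=1,suppress=True)
a=save('scene','s0.png');b=save('top','t0.png')
cv2.imwrite('pics/both.png',cv2.resize(np.vstack([a,b])[...,::-1],(480,600)))
for c in('top','scene'):
    for n in ['caddy','lid_hinge','lid_tab','backstop','buffer','remote','coaster','pencup','tray']:
        r=place_of(c,n); print(c,n,[(np.round(x['location']),round(x['confidence'],2)) for x in r[:3]])
z=dict(lid_hinge=50,lid_tab=56,backstop=0,remote=0,coaster=0,pencup=0,tray=0,caddy=0)
print(telemetry.observe())
E
```

```text
pics
top caddy [(array([353., 212.]), 0.93)]
top lid_hinge [(array([320., 213.]), 0.84)]
top lid_tab [(array([397., 210.]), 0.61)]
top backstop [(array([294., 151.]), 0.96), (array([358., 286.]), 0.86), (array([258., 202.]), 0.82)]
top buffer [(array([263., 259.]), 0.94), (array([292., 140.]), 0.8), (array([360., 290.]), 0.65)]
top remote [(array([459., 263.]), 0.76), (array([304., 217.]), 0.61)]
top coaster [(array([194., 246.]), 0.76)]
top pencup [(array([187., 162.]), 0.62)]
top tray [(array([449., 151.]), 0.92)]
scene caddy [(array([313., 217.]), 0.88)]
scene lid_hinge [(array([326., 218.]), 0.55)]
scene lid_tab [(array([289., 166.]), 0.97)]
scene backstop [(array([368., 194.]), 0.8), (array([276., 281.]), 0.7), (array([394., 254.]), 0.64)]
scene buffer [(array([371., 151.]), 0.96), (array([272., 239.]), 0.95), (array([403., 210.]), 0.82)]
scene remote [(array([308., 154.]), 0.78)]
scene coaster [(array([444., 318.]), 0.95), (array([290., 168.]), 0.23)]
scene pencup [(array([356., 390.]), 0.65)]
scene tray [(array([221., 184.]), 0.83), (array([329., 216.]), 0.66)]
{'t': 1.0, 'q': array([ 53. ,  17.9,  85.8,   0. ,  76.3, -12.8]), 'qvel': array([-0. , -0.1, -0.1, -0.1,  0.1, -0. ]), 'effort': array([ -0. , -40.2, -25.2,   0.1,   0. ,  -0. ]), 'tcp_pos': array([215.4, 478.8, 212.1]), 'tcp_rot': array([[-0.9,  0.4, -0. ],
       [ 0.4,  0.9,  0. ],
       [ 0. , -0. , -1. ]]), 'wrist_force': array([-0.2, -0.1, -1. ]), 'wrist_torque': array([-0., -0.,  0.]), 'grasp_force': 0.0, 'finger_gap': 1.0034958268760708}
```

View pics/t0.png

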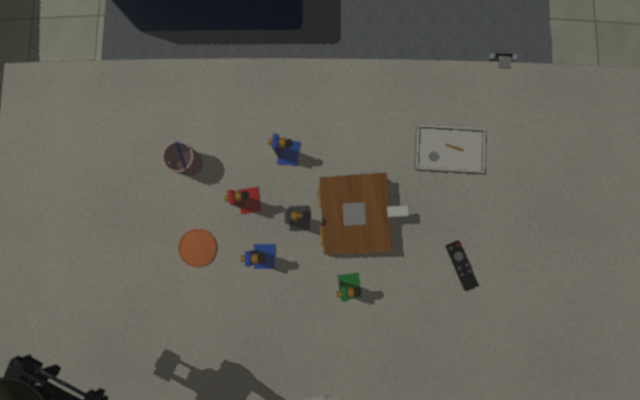

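View pics/s0.png

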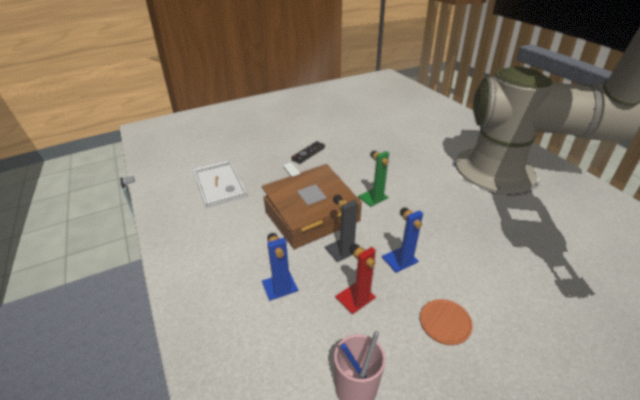

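The top view shows five backstop shapes: dark grey at (297,217), blue at (285,150) and (258,257), red at (243,199), and green at (349,288). The dark grey one right behind the caddy's hinge edge is the one meant. The tab is at (398,211), the remote at (461,265), the coaster at (198,248) and the cup at (180,158).

Run:
```python
from h import *
np.set_printoptions(precision=1,suppress=True)
m,P=T('top');print(P,m['fx'],m['cx'])
for n,p,z in [('tab',(398,211),60),('tabnet',(397,210),60),('tabend',(409,211),58),('hingeL',(320,175),50),('hingeR',(325,254),50),('frontL',(387,174),60),('frontR',(391,250),60),('post foot',(298,218),0),('remote0',(453,243),16),('remote1',(471,288),16),('rem',(461,265),16),('tray',(450,151),0),('coaster',(198,248),0),('pencup',(187,165),0),('green',(349,288),70),('blue',(264,257),20),('base?',(60,390),0)]:
    print(n,at('top',p,z))
for n,p,z in [('tab',(289,166),60),('rem',(308,154),16),('foot',(346,252),0)]: print('scene',n,at('scene',p,z))
im=viewer.grab_frame('top')[160:300,220:500]
s=viewer.grab_frame('scene')[130:270,240:420]
save('','crop.png',np.vstack([cv2.resize(im,(600,300),interpolation=3),cv2.resize(s,(386,300),interpolation=3)[:, :] if 0 else cv2.copyMakeBorder(cv2.resize(s,(386,300),interpolation=3),0,0,0,214,0)]))
m=viewer.camera_model('wrist');print(m)
```

```text
[[   0.    -1.     0.1  502.2]
 [  -1.    -0.     0.     0.8]
 [  -0.    -0.1   -1.  1146.5]
 [   0.     0.     0.     1. ]] 474.13037254966696 323.81284466043695
tab [ 563.5 -165.5   60. ]
tabnet [ 565.8 -163.2   60. ]
tabend [ 563.8 -191.3   58. ]
hingeL [646.7  14.7  50. ]
hingeR [463.6   1.5  50. ]
frontL [ 649.  -140.3   60. ]
frontR [ 474.1 -149.4   60. ]
post foot [548.1  67.6   0. ]
remote0 [ 490.3 -304.6   16. ]
remote1 [ 383.1 -347.8   16. ]
rem [ 437.9 -323.7   16. ]
tray [ 715.7 -304.     0. ]
coaster [473.  310.2   0. ]
pencup [676.1 343.    0. ]
green [388.1 -53.2  70. ]
blue [454.  146.1  20. ]
base? [114.4 656.8   0. ]
scene tab [ 547.9 -211.1   60. ]
scene rem [ 447.3 -306.4   16. ]
scene foot [543.1  73.3   0. ]
{'fx': 283.9490339193731, 'fy': 283.9490339193731, 'cx': 321.40782702426145, 'cy': 196.41614249598922, 'k1': -0.0517020140460863, 'T_tool_cam': array([[  -0. ,   -0.9,   -0.3,   84.9],
       [   1. ,   -0. ,    0. ,   -0.3],
       [  -0. ,   -0.3,    0.9, -172.7],
       [   0. ,    0. ,    0. ,    1. ]])}
```

View pics/crop.png

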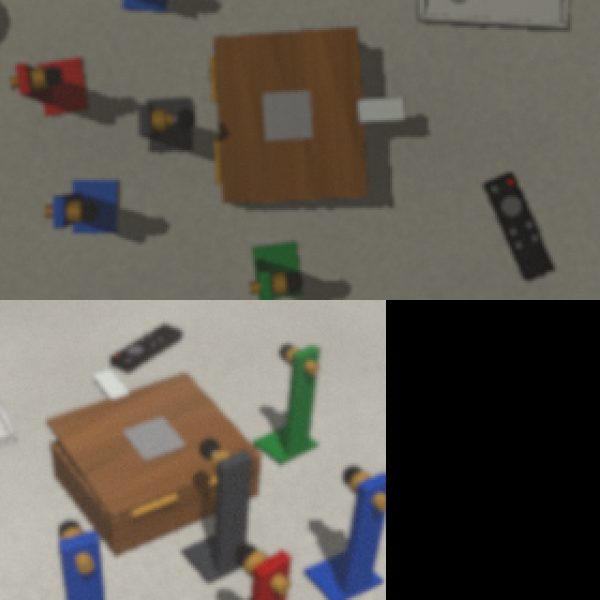

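```bash
cat >> h.py <<'E'
def d(xyz,ydeg):
    "tool shift (m) and spin to put the TCP at xyz with tool y at world angle ydeg (mod 180)"
    s=telemetry.observe();R=np.array(s['tcp_rot']);v=R.T@(np.array(xyz)-s['tcp_pos'])/1000
    a=np.degrees(np.arctan2(R[1,1],R[0,1])); sp=-((ydeg-a+90)%180-90)
    print('t',round(s['t'],2),'pos',np.round(s['tcp_pos'],1),'yaw',round(a,1),'shift',np.round(v,4),'spin',round(sp,1),'F',np.round(s['wrist_force'],1))
E
python3 - <<'E'
from h import *
d([565,-168,215],3.5)
E
```

```text
t 1.1 pos [215.4 478.8 212.1] yaw 65.8 shift [-0.5842 -0.4464 -0.0029] spin 62.3 F [ 0.2  0.3 -0. ]
```

Request:
step_arm(
  moves="1 -0.03 -0.023 -0.02 3; 1 -0.06 -0.046 -0.03 7; 1 -0.09 -0.069 -0.03 11; 1 -0.12 -0.092 -0.03 15; 1 -0.15 -0.115 -0.03 19; 1 -0.18 -0.138 -0.03 23; 1 -0.21 -0.161 -0.03 27; 1 -0.24 -0.184 -0.03 31",
)

```text
t: 1.77
tcp_pos: [359.2, 210.8, 242.4]
tcp_rot: [[-0.568, 0.823, 0.001], [0.823, 0.568, 0.0], [-0.0, 0.001, -1.0]]
wrist_force: [0.8, -0.4, 0.0]
finger_gap: 1.005
grasp_force: 0.0
```

Run:
```python
from h import *
d([565,-168,235],3.5)
```

```text
t 1.77 pos [359.2 210.8 242.4] yaw 34.6 shift [-0.4287 -0.0457  0.0074] spin 31.1 F [ 0.8 -0.4  0. ]
```

Request:
step_arm(
  moves="1 -0.035 -0.004 0 4; 1 -0.07 -0.008 0 8; 1 -0.105 -0.012 0 12; 1 -0.14 -0.016 0 16; 1 -0.175 -0.02 0 20; 1 -0.21 -0.023 0 24; 1 -0.245 -0.026 0 28; 1 -0.28 -0.03 0 31",
)

```text
t: 2.43
tcp_pos: [494.5, -36.3, 242.2]
tcp_rot: [[-0.062, 0.998, 0.0], [0.998, 0.062, 0.0], [-0.0, 0.0, -1.0]]
wrist_force: [0.2, 0.8, 0.2]
finger_gap: 1.001
grasp_force: 0.0
```

Run:
```python
from h import *
d([565,-168,235],3.5)
```

```text
t 2.43 pos [494.5 -36.3 242.2] yaw 3.6 shift [-0.1358  0.0622  0.0072] spin 0.1 F [0.2 0.8 0.2]
```

Request:
step_arm(
  moves="1 -0.025 0.01 0.01 0; 1 -0.05 0.02 0.02 0; 1 -0.075 0.03 0.03 0; 1 -0.1 0.045 0.04 0; 1 -0.125 0.06 0.05 0; 1 -0.136 0.062 0.055 0; 1 -0.136 0.062 0.06 0; 1 -0.136 0.062 0.06 0",
)

```text
t: 3.1
tcp_pos: [564.0, -165.7, 181.1]
tcp_rot: [[-0.065, 0.998, -0.002], [0.998, 0.065, 0.001], [0.001, -0.002, -1.0]]
wrist_force: [-0.2, 0.1, 0.0]
finger_gap: 1.003
grasp_force: 0.0
```

Run:
```python
from h import *
np.set_printoptions(precision=1,suppress=True)
st=telemetry.observe();save('wrist','w0.png')
print(st['tcp_pos'])
for n,z in [('lid_tab',60),('lid_hinge',50),('caddy',0),('remote',0),('buffer',125),('backstop',0)]:
    for x in place_of('wrist',n)[:3]: print(n,x['location'],round(x['confidence'],2),at('wrist',x['location'],z,st), at('wrist',x['location'],z+20,st))
```

```text
[ 564.  -165.7  181.1]
lid_tab [322.2, 191.8] 0.75 [ 565.4 -176.3   60. ] [ 564.9 -169.9   80. ]
lid_hinge [320.9, 0.0] 0.94 [552.1   8.4  50. ] [552.5   2.5  70. ]
caddy [321.6, 86.7] 0.8 [557.7 -66.6   0. ] [557.7 -67.4  20. ]
buffer [103.5, 81.1] 0.82 [388.4 -76.1 125. ] [403.2 -76.5 145. ]
backstop [180.3, 87.8] 0.77 [390.3 -77.    0. ] [399.8 -77.3  20. ]
```

View pics/w0.png

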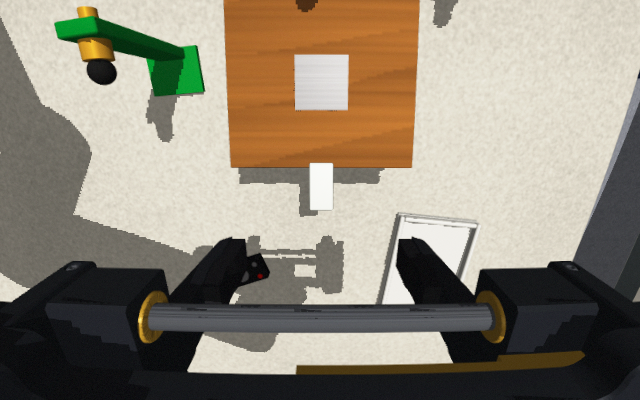

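Seen from above, the tab is at rows 163 to 210, column 321, centred between the fingers. The green post at (100,70) is to the left. The remote's end shows at (255,268). Next I'll get the lid angle from the widths and solve for the hinge.

Run:
```python
from h import *
from scipy.optimize import brentq, least_squares
np.set_printoptions(precision=1,suppress=True)
st=telemetry.observe()
f=lambda z,a,b,L: np.linalg.norm(at('wrist',a,z,st)-at('wrist',b,z,st))-L
z=brentq(f,0,150,args=((231,167),(412,167),180)); print('edge z',z,at('wrist',(231,167),z,st),at('wrist',(412,167),z,st))
# fit hinge y-offset along caddy x, theta, yaw from wrist + top obs
obs=[('wrist',(231,167),155,90,3.5),('wrist',(412,167),155,-90,3.5),('wrist',(321,210),198,0,9),('wrist',(321,187),180,0,9),
 ('top',(391,250),155,90,3.5),('top',(387,174),155,-90,3.5),('top',(408,211),198,0,9),('top',(320,175),0,-90,3.5),('top',(324,254),0,90,3.5)]
def pt(p,r,y,o):
    hx,hy,th,yaw=p; c,s=np.cos(yaw),np.sin(yaw)
    X=-r*np.cos(th)+o*np.sin(th); Z=50+r*np.sin(th)+o*np.cos(th)
    return np.array([hx+c*X-s*y,hy+s*X+c*y,Z])
def res(p,full=0):
    R=[]
    for c,px,r,y,o in obs: R.append((proj(c,pt(p,r,y,o),st)-px)*(2.0 if c=='top' else 1))
    return np.concatenate(R)
for y in (1,):
    s=least_squares(res,[555,8,.1,np.radians(93.5)],loss='soft_l1')
    print(s.x,np.degrees(s.x[3]),s.fun.reshape(-1,2)); print('tab',pt(s.x,180,0,5.5))
```

```text
edge z 80.3959291220246 [ 473.8 -150.5   80.4] [ 653.4 -138.7   80.4]
[554.7   8.9   0.2   1.6] 93.18743712213708 [[-0.4 -2.6]
 [-0.4 -0.8]
 [-0.1 -1.1]
 [ 0.   3.9]
 [ 1.2  1.1]
 [ 0.2 -5.9]
 [ 1.3 -3.2]
 [ 0.1  1.4]
 [-0.6 -1. ]]
tab [ 564.6 -167.3   86. ]
```

Request:
step_arm(
  moves="0.2 0 0 0.015 0; 0.2 0 0 0.03 0; 0.2 -0.001 0 0.045 0; 0.2 -0.002 0 0.06 0; 0.2 -0.002 0 0.075 0; 0.2 -0.002 0 0.09 0; 0.2 -0.002 0 0.1 0; 0.2 -0.002 0 0.103 0",
  squeeze=14,
)

```text
t: 4.12
tcp_pos: [564.2, -167.7, 77.8]
tcp_rot: [[-0.066, 0.998, -0.002], [0.998, 0.066, 0.001], [0.001, -0.002, -1.0]]
wrist_force: [-0.5, 0.2, -0.1]
finger_gap: 0.604
grasp_force: 0.0
```

Request:
step_arm(
  moves="-1 0 0 0 0; -1 0 0 0 0; -1 0 0 0 0; -1 0 0 0 0; -1 0 0 0 0; -1 0 0 0 0; -1 0 0 0 0; -1 0 0 0 0",
  squeeze=14,
)

```text
t: 4.78
tcp_pos: [564.8, -168.2, 79.2]
tcp_rot: [[-0.066, 0.998, 0.0], [0.998, 0.066, -0.0], [-0.0, 0.0, -1.0]]
wrist_force: [0.3, 0.7, -0.1]
finger_gap: 0.02
grasp_force: 0.0
```

Run:
```python
from h import *
st=telemetry.observe();save('wrist','w1.png'); print(st['finger_gap']*88)
d([564.6,-167.3,78],3.2)
```

```text
1.7269313065294163
t 4.83 pos [ 564.8 -168.2   79.2] yaw 3.8 shift [ 0.0009 -0.0002  0.0012] spin 0.6 F [ 0.1 -0.7  0. ]
```

View pics/w1.png

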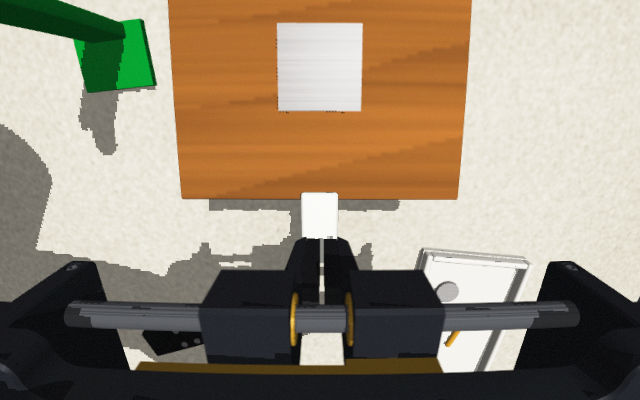

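The fingers closed empty (gap about 2 mm). The tab, at (320,215), ends just where the fingers begin, so either the tab is lower than I estimated or the fingers are past its end. I'll re-measure.

Run:
```python
from h import *
from scipy.optimize import brentq
np.set_printoptions(precision=1,suppress=True)
st=telemetry.observe()
f=lambda z,a,b,L: np.linalg.norm(at('wrist',a,z,st)-at('wrist',b,z,st))-L
for a,b,L in [((181,199),(457,199),180),((302,230),(338,230),24),((302,194),(338,194),24)]:
    z=brentq(f,0,150,args=(a,b,L)); print(z,at('wrist',a,z,st),at('wrist',b,z,st))
for z in (60,70,80): print(at('wrist',(320,193),z,st),at('wrist',(320,238),z,st))
for X in ([564.8,-168.2,68],[564.8,-159,68],[564.8,-159,87],[564.8,-168,87]): print(proj('wrist',np.array(X),st))
```

```text
79.39955369075808 [ 471.8 -150.6   79.4] [ 651.5 -139.    79.4]
80.18866161100972 [ 551.6 -167.1   80.2] [ 575.6 -165.5   80.2]
72.2826564273375 [ 550.2 -144.5   72.3] [ 574.1 -142.9   72.3]
[ 562.3 -147.    60. ] [ 564.6 -182.6   60. ]
[ 562.2 -143.8   70. ] [ 564.3 -177.5   70. ]
[ 562.  -140.5   80. ] [ 564.  -172.3   80. ]
[321.5 225. ]
[322.4 213. ]
[322.6 224.4]
[321.6 237.1]
```

Run:
```python
from h import *
print([(a,getattr(arm,a)) for a in dir(arm) if a[0]!='_'])
print(np.round(viewer.camera_model('wrist')['T_tool_cam'],4).tolist())
```

```text
[('IKError', <class 'workcell.IKError'>), ('tcp_to_tips', 11.0)]
[[-0.0006, -0.946, -0.324, 84.4354], [1.0, -0.0012, 0.0018, -0.4419], [-0.0021, -0.324, 0.946, -172.6799], [0.0, 0.0, 0.0, 1.0]]
```

Run:
```python
from h import *
im=viewer.grab_frame('scene').copy()
s=telemetry.observe();p=np.array(s['tcp_pos'])
for z in (-11,0,26): print(z,proj('scene',p+[0,0,z]))
for n in('lid_tab',): print(place_of('scene',n)[:2])
for z in (60,86): print('tab',proj('scene',np.array([564.6,-167,z])))
# lid corners predicted for theta
for th in (0,.1,.17):
    print(th,[proj('scene',np.array([554.7+c*90+.06*155*np.cos(th),8.9-155*np.cos(th)+c*5,53.5+155*np.sin(th)])).round(1) for c in(-1,1)])
c=im[90:250,210:410]; save('','s1.png',cv2.resize(c,(750,600),interpolation=cv2.INTER_CUBIC))
```

```text
-11 [289.56701938 173.33968861]
0 [289.30482632 169.66188515]
26 [288.67190176 160.75571798]
[{'location': [289.1, 170.8], 'confidence': 0.82}]
tab [290.0367181 176.2534022]
tab [289.42157883 167.56337174]
0 [array([325. , 171.8]), array([260.3, 194.2])]
0.1 [array([325.1, 166.9]), array([259.8, 189.2])]
0.17 [array([325.4, 163.6]), array([259.5, 185.8])]
```

View pics/s1.png

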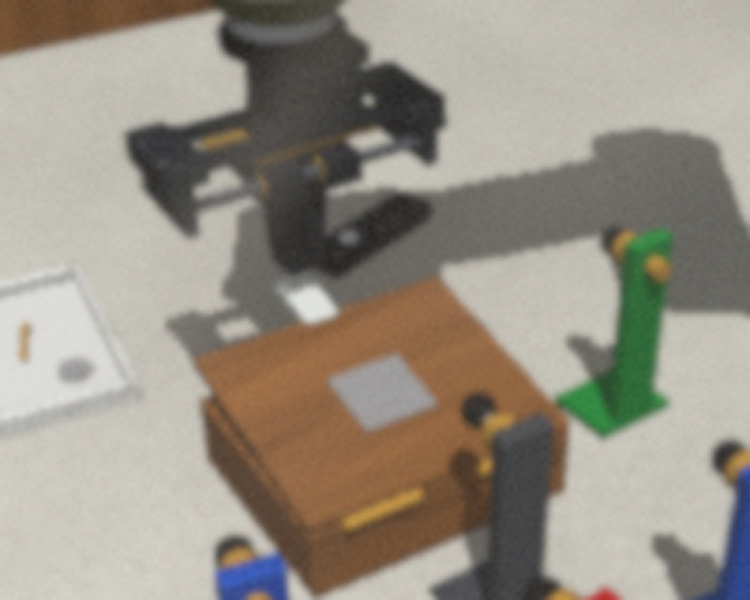

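The scene picture shows the fingertips at about (289,161). That is 26 mm above the reported TCP, where I expected them 11 mm below, and the wrist view agrees. So the fingers closed above the tab. The lid angle of about 0.17 rad is confirmed. I'll open, go about 38 mm lower and re-grip.

Request:
step_arm(
  moves="0.2 0 0 0 0; 0.2 0 0 0 0; 0.2 0 0 0 0; 0.2 0 0 0 0; 0.2 0 0 0.01 0; 0.2 0 0 0.02 0; 0.2 0 0 0.03 0; 0.2 0 0 0.037 0",
)

```text
t: 5.6
tcp_pos: [564.1, -167.9, 40.1]
tcp_rot: [[-0.066, 0.998, -0.002], [0.998, 0.066, 0.001], [0.001, -0.002, -1.0]]
wrist_force: [-0.1, 0.3, -1.0]
finger_gap: 0.582
grasp_force: 0.0
```

Request:
step_arm(
  moves="-1 0 0 0 0; -1 0 0 0 0; -1 0 0 0 0; -1 0 0 0 0; -1 0 0 0 0; -1 0 0 0 0; -1 0 0 0 0; -1 0 0 0 0",
  squeeze=14,
)

```text
t: 6.27
tcp_pos: [563.4, -168.5, 42.1]
tcp_rot: [[-0.066, 0.998, -0.003], [0.998, 0.066, 0.0], [0.0, -0.003, -1.0]]
wrist_force: [-7.2, -3.0, 1.2]
finger_gap: 0.268
grasp_force: 14.0
```

Run:
```python
import numpy as np
R=180.1
for a,b in ((.2,.65),(.65,1.1),(1.1,1.5)):
    print('; '.join(f"-1 {R*(np.cos(a)-np.cos(p))/1e3:.4f} 0 {-R*(np.sin(p)-np.sin(a))/1e3:.4f} 0" for p in np.linspace(a,b,9)[1:]))
```

```text
-1 0.0023 0 -0.0099 0; -1 0.0051 0 -0.0196 0; -1 0.0085 0 -0.0291 0; -1 0.0124 0 -0.0385 0; -1 0.0169 0 -0.0476 0; -1 0.0218 0 -0.0564 0; -1 0.0272 0 -0.0650 0; -1 0.0331 0 -0.0732 0
-1 0.0064 0 -0.0079 0; -1 0.0131 0 -0.0154 0; -1 0.0203 0 -0.0225 0; -1 0.0279 0 -0.0292 0; -1 0.0359 0 -0.0355 0; -1 0.0442 0 -0.0413 0; -1 0.0528 0 -0.0467 0; -1 0.0617 0 -0.0515 0
-1 0.0081 0 -0.0039 0; -1 0.0164 0 -0.0074 0; -1 0.0249 0 -0.0104 0; -1 0.0335 0 -0.0130 0; -1 0.0422 0 -0.0152 0; -1 0.0511 0 -0.0170 0; -1 0.0600 0 -0.0183 0; -1 0.0690 0 -0.0191 0
```

Request:
step_arm(
  moves="-1 0.002 -0.0005 -0.01 0; -1 0.005 -0.0008 -0.0195 0; -1 0.0085 -0.0008 -0.029 0; -1 0.0125 -0.0008 -0.0385 0; -1 0.017 -0.0008 -0.0475 0; -1 0.022 -0.0008 -0.0565 0; -1 0.027 -0.0008 -0.065 0; -1 0.033 -0.0008 -0.073 0",
)

```text
t: 6.93
tcp_pos: [561.3, -135.5, 116.4]
tcp_rot: [[-0.066, 0.998, -0.001], [0.998, 0.066, -0.001], [-0.001, -0.001, -1.0]]
wrist_force: [-5.3, -3.6, -1.4]
finger_gap: 0.272
grasp_force: 14.0
```

Run:
```python
from h import *
d([553,8.9,50-45],3.2)
```

```text
t 6.93 pos [ 561.3 -135.5  116.4] yaw 3.8 shift [0.1448 0.0013 0.1113] spin 0.6 F [-5.3 -3.6 -1.4]
```

Request:
step_arm(
  moves="-1 0.0065 -0.0003 -0.008 0.2; -1 0.013 -0.0007 -0.0155 0.5; -1 0.0205 -0.0007 -0.0225 0.5; -1 0.028 -0.0007 -0.029 0.5; -1 0.036 -0.0007 -0.0355 0.5; -1 0.044 -0.0007 -0.0415 0.5; -1 0.053 -0.0007 -0.0465 0.5; -1 0.0615 -0.0007 -0.0515 0.5",
)

```text
t: 7.6
tcp_pos: [557.4, -73.6, 168.0]
tcp_rot: [[-0.057, 0.998, 0.002], [0.998, 0.057, -0.001], [-0.001, 0.002, -1.0]]
wrist_force: [0.2, -3.5, -0.3]
finger_gap: 0.27
grasp_force: 14.0
```

Run:
```python
from h import *
d([553,8.9,50-45],3.2)
```

```text
t 7.6 pos [557.4 -73.6 168. ] yaw 3.3 shift [8.290e-02 1.000e-04 1.629e-01] spin 0.1 F [ 0.2 -3.5 -0.3]
```

Request:
step_arm(
  moves="-1 0.008 0 -0.004 0; -1 0.0165 0 -0.0075 0; -1 0.025 0 -0.0105 0; -1 0.0335 0 -0.013 0; -1 0.042 0 -0.0152 0; -1 0.051 0 -0.017 0; -1 0.06 0 -0.0183 0; -1 0.069 0 -0.0191 0",
)

```text
t: 8.27
tcp_pos: [553.0, -4.3, 186.9]
tcp_rot: [[-0.057, 0.998, 0.001], [0.998, 0.057, -0.0], [-0.0, 0.001, -1.0]]
wrist_force: [-3.9, -3.7, 6.1]
finger_gap: 0.269
grasp_force: 14.0
```

Run:
```python
from h import *
d([553,8.9,50-45],3.2)
R=181.5
for a,b in ((1.5,1.68),(1.68,1.75)):
    print('; '.join(f"-1 {R*(np.cos(a)-np.cos(p))/1e3:.4f} 0 {-R*(np.sin(p)-np.sin(a))/1e3:.4f} 0" for p in np.linspace(a,b,9)[1:]))
```

```text
t 8.27 pos [553.   -4.3 186.9] yaw 3.3 shift [0.0133 0.0006 0.1819] spin 0.1 F [-3.9 -3.7  6.1]
-1 0.0041 0 -0.0002 0; -1 0.0082 0 -0.0004 0; -1 0.0122 0 -0.0005 0; -1 0.0163 0 -0.0004 0; -1 0.0204 0 -0.0003 0; -1 0.0245 0 -0.0001 0; -1 0.0286 0 0.0002 0; -1 0.0326 0 0.0006 0
-1 0.0016 0 0.0002 0; -1 0.0032 0 0.0004 0; -1 0.0047 0 0.0006 0; -1 0.0063 0 0.0008 0; -1 0.0079 0 0.0010 0; -1 0.0094 0 0.0013 0; -1 0.0110 0 0.0015 0; -1 0.0126 0 0.0018 0
```

Request:
step_arm(
  moves="-1 0.004 -0.0002 -0.0005 0; -1 0.008 -0.0004 -0.001 0; -1 0.012 -0.0004 -0.001 0; -1 0.0165 -0.0004 -0.001 0; -1 0.0205 -0.0004 -0.0008 0; -1 0.0245 -0.0004 -0.0006 0; -1 0.0285 -0.0004 -0.0003 0; -1 0.031 -0.0004 0 0",
)

```text
t: 8.93
tcp_pos: [551.0, 26.4, 186.4]
tcp_rot: [[-0.057, 0.998, 0.001], [0.998, 0.057, 0.0], [0.0, 0.001, -1.0]]
wrist_force: [-2.6, -1.7, 6.0]
finger_gap: 0.274
grasp_force: 14.0
```

Run:
```python
from h import *
d([553,8.9,50-45],3.2)
```

```text
t 8.93 pos [551.   26.4 186.4] yaw 3.3 shift [-0.0176  0.0008  0.1814] spin 0.1 F [-2.6 -1.7  6. ]
```

Request:
step_arm(
  moves="-1 0.0005 0 -0.0002 0; -1 0.001 0 -0.0003 0; -1 0.0015 0 -0.0003 0; -1 0.002 0 -0.0003 0; -1 0.0025 0 -0.0002 0; -1 0.003 0 -0.0001 0; -1 0.0035 0 0 0; -1 0.004 0 0 0",
)

```text
t: 9.6
tcp_pos: [550.8, 29.9, 186.0]
tcp_rot: [[-0.057, 0.998, 0.0], [0.998, 0.057, 0.0], [0.0, 0.0, -1.0]]
wrist_force: [-2.4, -1.9, 5.3]
finger_gap: 0.27
grasp_force: 14.0
```

Request:
step_arm(
  moves="-1 0.0005 0 0 0; -1 0.001 0 0 0; -1 0.0015 0 0.0001 0; -1 0.002 0 0.0002 0; -1 0.0025 0 0.0002 0; -1 0.003 0 0.0003 0; -1 0.0035 0 0.0004 0; -1 0.004 0 0.0004 0",
)

```text
t: 10.27
tcp_pos: [550.5, 33.9, 185.5]
tcp_rot: [[-0.057, 0.998, 0.0], [0.998, 0.057, 0.0], [0.0, 0.0, -1.0]]
wrist_force: [-1.0, -1.3, 5.4]
finger_gap: 0.267
grasp_force: 14.0
```

Request:
step_arm(
  moves="-1 0.0005 0 0 0; -1 0.001 0 0 0; -1 0.0015 0 0.0001 0; -1 0.002 0 0.0002 0; -1 0.0025 0 0.0003 0; -1 0.003 0 0.0004 0; -1 0.0035 0 0.0004 0; -1 0.004 0 0.0005 0",
)

```text
t: 10.93
tcp_pos: [550.3, 37.9, 184.9]
tcp_rot: [[-0.057, 0.998, 0.0], [0.998, 0.057, 0.0], [0.0, 0.0, -1.0]]
wrist_force: [-1.6, -1.5, 5.5]
finger_gap: 0.269
grasp_force: 14.0
```

Request:
step_arm(
  moves="-1 0.0005 0 0 0; -1 0.001 0 0 0; -1 0.0015 0 0.0001 0; -1 0.002 0 0.0002 0; -1 0.0025 0 0.0003 0; -1 0.003 0 0.0004 0; -1 0.0035 0 0.0005 0; -1 0.004 0 0.0006 0",
)

```text
t: 11.6
tcp_pos: [550.0, 41.8, 184.2]
tcp_rot: [[-0.057, 0.998, -0.0], [0.998, 0.057, 0.0], [0.0, -0.0, -1.0]]
wrist_force: [-2.1, -0.9, 5.2]
finger_gap: 0.266
grasp_force: 14.0
```

Request:
step_arm(
  moves="-1 0.0005 0 0 0; -1 0.001 0 0.0001 0; -1 0.0015 0 0.0002 0; -1 0.002 0 0.0003 0; -1 0.0025 0 0.0004 0; -1 0.003 0 0.0005 0; -1 0.0035 0 0.0006 0; -1 0.004 0 0.0007 0",
)

```text
t: 12.27
tcp_pos: [549.8, 45.8, 183.4]
tcp_rot: [[-0.057, 0.998, -0.0], [0.998, 0.057, 0.0], [0.0, -0.0, -1.0]]
wrist_force: [-1.4, -1.5, 5.3]
finger_gap: 0.27
grasp_force: 14.0
```

Request:
step_arm(
  moves="-1 0.0005 0 0 0; -1 0.001 0 0.0001 0; -1 0.0015 0 0.0002 0; -1 0.002 0 0.0003 0; -1 0.0025 0 0.0004 0; -1 0.003 0 0.0006 0; -1 0.0035 0 0.0007 0; -1 0.004 0 0.0008 0",
)

```text
t: 12.93
tcp_pos: [549.5, 49.8, 182.6]
tcp_rot: [[-0.057, 0.998, -0.0], [0.998, 0.057, 0.0], [0.0, -0.0, -1.0]]
wrist_force: [-2.0, -1.2, 1.8]
finger_gap: 0.268
grasp_force: 14.0
```

Request:
step_arm(
  moves="-1 0.0005 0 0.0001 0; -1 0.001 0 0.0002 0; -1 0.0015 0 0.0003 0; -1 0.002 0 0.0004 0; -1 0.0025 0 0.0006 0; -1 0.003 0 0.0007 0; -1 0.0035 0 0.0008 0; -1 0.004 0 0.0009 0",
)

```text
t: 13.6
tcp_pos: [549.3, 53.4, 181.8]
tcp_rot: [[-0.057, 0.998, -0.0], [0.998, 0.057, -0.001], [-0.001, -0.0, -1.0]]
wrist_force: [-2.0, -5.8, 1.0]
finger_gap: 0.272
grasp_force: 14.0
```

Request:
step_arm(
  moves="-1 -0.0002 0 0 0; -1 -0.0004 0 -0.0001 0; -1 -0.0006 0 -0.0001 0; -1 -0.0008 0 -0.0002 0; -1 -0.0008 0 -0.0002 0; -1 -0.0008 0 -0.0002 0; -1 -0.0008 0 -0.0002 0; -1 -0.0008 0 -0.0002 0",
)

```text
t: 14.27
tcp_pos: [549.3, 53.0, 181.9]
tcp_rot: [[-0.057, 0.998, -0.0], [0.998, 0.057, 0.0], [0.0, -0.0, -1.0]]
wrist_force: [-1.8, -2.0, 1.0]
finger_gap: 0.269
grasp_force: 14.0
```

Request:
step_arm(
  moves="-1 -0.0002 0 0 0; -1 -0.0004 0 -0.0001 0; -1 -0.0006 0 -0.0001 0; -1 -0.0008 0 -0.0002 0; -1 -0.001 0 -0.0002 0; -1 -0.001 0 -0.0002 0; -1 -0.001 0 -0.0002 0; -1 -0.001 0 -0.0002 0",
)

```text
t: 14.93
tcp_pos: [549.4, 52.0, 182.1]
tcp_rot: [[-0.057, 0.998, -0.0], [0.998, 0.057, 0.0], [0.0, -0.0, -1.0]]
wrist_force: [-2.8, -0.2, -1.0]
finger_gap: 0.271
grasp_force: 14.0
```

Request:
step_arm(
  moves="-0.4 0 0 0 0; -0.35 0 0 0 0; -0.3 0 0 0 0; -0.2 0 0 0 0; 0 0 0 0 0; 0.2 0 0 0 0; 0.2 0 0 0 0; 0.2 0 0 0 0",
)

```text
t: 15.6
tcp_pos: [549.5, 52.0, 182.2]
tcp_rot: [[-0.057, 0.998, 0.0], [0.998, 0.057, 0.0], [0.0, 0.0, -1.0]]
wrist_force: [0.6, -0.1, 0.2]
finger_gap: 0.598
grasp_force: 0.0
```

Request:
step_arm(
  moves="0.2 0 0 -0.01 0; 0.2 0 0 -0.02 0; 0.2 0 0 -0.035 0; 0.2 0 0 -0.05 0; 0.2 0 0 -0.065 0; 0.2 -0.02 0 -0.075 0; 0.2 -0.05 0 -0.08 0; 0.2 -0.085 0 -0.08 0",
)

```text
t: 16.27
tcp_pos: [554.8, -33.1, 265.1]
tcp_rot: [[-0.06, 0.998, 0.004], [0.998, 0.06, -0.001], [-0.001, 0.004, -1.0]]
wrist_force: [1.0, 0.6, -1.0]
finger_gap: 0.596
grasp_force: 0.0
```

Run:
```python
from h import *
np.set_printoptions(precision=1,suppress=True)
im=viewer.grab_frame('scene'); c=im[90:250,210:410]; save('','s2.png',cv2.resize(c,(750,600),interpolation=cv2.INTER_CUBIC))
b=viewer.grab_frame('top')
r=place_of('top','remote');print([(x['location'],x['confidence'],at('top',x['location'],0)) for x in r])
d([440,-325,181],112)
```

```text
[([459.9, 266.0], 0.89, array([ 434.5, -325.6,    0. ])), ([306.2, 218.9], 0.64, array([546.1,  47.7,   0. ]))]
t 16.42 pos [554.5 -34.5 263.1] yaw 3.1 shift [-0.3 -0.1  0.1] spin 71.1 F [0.1 0.9 1. ]
```

View pics/s2.png

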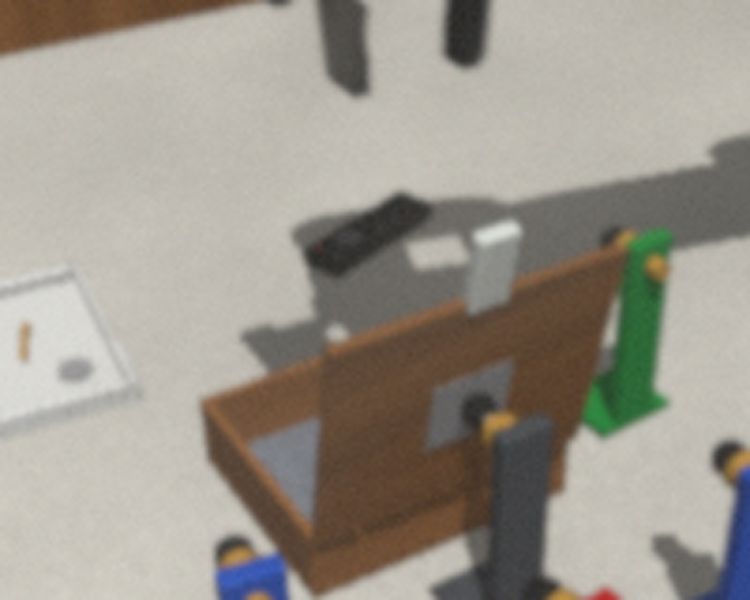

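The lid leans on the buffer with its ball against the metal plate at crop (480,410), and the caddy is open. Now the remote.

Run:
```python
from h import *
np.set_printoptions(precision=4,suppress=True)
d([437,-325,180],112)
```

```text
t 16.42 pos [554.5 -34.5 263.1] yaw 3.1 shift [-0.2836 -0.1331  0.0831] spin 71.1 F [0.1 0.9 1. ]
```

Request:
step_arm(
  moves="0.2 -0.025 -0.012 0 5; 0.2 -0.055 -0.026 0 11; 0.2 -0.085 -0.04 0 17; 0.2 -0.115 -0.054 0 23; 0.2 -0.145 -0.068 0 29; 0.2 -0.175 -0.082 0 35; 0.2 -0.205 -0.096 0 41; 0.2 -0.235 -0.11 0 47",
)

```text
t: 17.08
tcp_pos: [457.7, -274.1, 263.1]
tcp_rot: [[0.694, 0.72, 0.001], [0.72, -0.694, -0.0], [0.0, 0.001, -1.0]]
wrist_force: [0.3, -0.7, 0.0]
finger_gap: 0.593
grasp_force: 0.0
```

Run:
```python
from h import *
np.set_printoptions(precision=4,suppress=True)
d([437,-325,180],112)
```

```text
t 17.08 pos [ 457.7 -274.1  263.1] yaw -44.0 shift [-0.051   0.0204  0.0831] spin 24.0 F [ 0.3 -0.7  0. ]
```

Request:
step_arm(
  moves="0.4 -0.01 0.004 0.02 6; 0.4 -0.025 0.01 0.04 12; 0.4 -0.04 0.016 0.06 18; 0.4 -0.051 0.02 0.08 24; 0.4 -0.051 0.02 0.1 24; 0.4 -0.051 0.02 0.12 24; 0.4 -0.051 0.02 0.133 24; 0.4 -0.051 0.02 0.133 24",
)

```text
t: 17.75
tcp_pos: [436.9, -322.8, 127.3]
tcp_rot: [[0.925, 0.38, -0.003], [0.38, -0.925, 0.003], [-0.001, -0.004, -1.0]]
wrist_force: [-0.4, 0.2, -0.6]
finger_gap: 0.698
grasp_force: 0.0
```

Run:
```python
from h import *
np.set_printoptions(precision=1,suppress=True)
st=telemetry.observe();im=save('wrist','w2.png')
for x in place_of('wrist','remote')[:2]: print(x, at('wrist',x['location'],0,st))
g=cv2.cvtColor(im,cv2.COLOR_RGB2GRAY); m=((g<60)*255).astype('uint8'); m[235:]=0
for c in cv2.findContours(m,0,2)[0]:
    if cv2.contourArea(c)>1500: print(cv2.minAreaRect(c))
d([437,-325,130],112)
```

```text
{'location': [327.3, 180.0], 'confidence': 0.59} [ 440.2 -328.1    0. ]
((327.5, 181.0), (106.0, 35.0), 90.0)
((50.5, 139.0), (54.0, 101.0), 90.0)
((167.6216278076172, 41.77027130126953), (30.742610931396484, 89.7618408203125), 9.462321281433105)
((71.29981231689453, 33.13615417480469), (154.87525939941406, 47.3470573425293), 14.962156295776367)
t 17.85 pos [ 437.8 -324.   130.1] yaw -67.7 shift [-0.  0.  0.] spin 0.3 F [ 0.1 -0.1  0.5]
```

View pics/w2.png

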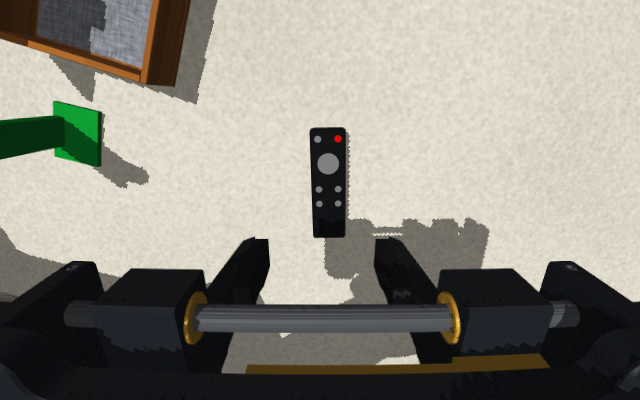

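The remote shows upright at columns 310 to 346, rows 128 to 238, almost aligned with the tool and about 6 px right of centre.

Run:
```python
from h import *
np.set_printoptions(precision=1,suppress=True)
a=at('wrist',(327.5,128),16);b=at('wrist',(329,238),16)
v=a-b;print(a,b,np.linalg.norm(v),np.degrees(np.arctan2(v[1],v[0])))
c=(a+b)/2;print(c); d([c[0],c[1],-20],np.degrees(np.arctan2(v[1],v[0]))+90)
```

```text
[ 493.9 -307.8   16. ] [ 383.1 -356.    16. ] 120.82410630702518 23.48324277198568
[ 438.5 -331.9   16. ]
t 17.85 pos [ 437.8 -324.   130.1] yaw -67.7 shift [-0.   0.   0.2] spin -1.2 F [ 0.1 -0.1  0.5]
```

Request:
step_arm(
  moves="0.4 -0.002 0.004 0.025 -1; 0.4 -0.002 0.0075 0.05 -1; 0.4 -0.002 0.0075 0.075 -1; 0.4 -0.002 0.0075 0.1 -1; 0.4 -0.002 0.0075 0.12 -1; 0.4 -0.002 0.0075 0.135 -1; 0.4 -0.002 0.0075 0.144 -1; 0.4 -0.002 0.0075 0.15 -1",
)

```text
t: 18.52
tcp_pos: [438.7, -332.3, -20.5]
tcp_rot: [[0.918, 0.395, 0.001], [0.395, -0.918, -0.001], [0.0, 0.001, -1.0]]
wrist_force: [0.2, -0.2, -0.0]
finger_gap: 0.702
grasp_force: 0.0
```

Request:
step_arm(
  moves="0.2 0 0 0 0; 0 0 0 0 0; -1 0 0 0 0; -1 0 0 0 0; -1 0 0 0 0; -1 0 0 0 0; -1 0 0 0 0; -1 0 0 0 0",
  squeeze=16,
)

```text
t: 19.18
tcp_pos: [438.4, -332.4, -19.9]
tcp_rot: [[0.919, 0.395, 0.001], [0.395, -0.919, -0.001], [0.0, 0.001, -1.0]]
wrist_force: [-0.2, 1.7, 7.0]
finger_gap: 0.405
grasp_force: 16.0
```

Request:
step_arm(
  moves="-1 0 0 -0.01 0; -1 0 0 -0.025 0; -1 0 0 -0.045 0; -1 0 0 -0.065 0; -1 0 0 -0.085 5; -1 0 0 -0.105 10; -1 0 0 -0.12 16; -1 0 0 -0.12 22",
)

```text
t: 19.85
tcp_pos: [439.1, -333.3, 103.0]
tcp_rot: [[1.0, 0.017, 0.004], [0.017, -1.0, -0.004], [0.004, 0.004, -1.0]]
wrist_force: [0.3, -0.1, -0.2]
finger_gap: 0.405
grasp_force: 16.0
```

Run:
```python
from h import *
np.set_printoptions(precision=4,suppress=True)
d([559,-70,100],-165); print(telemetry.observe()['finger_gap'],telemetry.observe()['q'])
```

```text
t 19.85 pos [ 439.1 -333.3  103. ] yaw -89.0 shift [ 0.1244 -0.2612  0.0023] spin 76.0 F [ 0.3 -0.1 -0.2]
0.4052616979307015 [-49.3774  27.1509  89.7035  -0.0026  62.8158  39.6374]
```

Request:
step_arm(
  moves="-1 0.008 -0.016 0 5; -1 0.02 -0.042 0 11; -1 0.032 -0.068 0 17; -1 0.044 -0.094 0 23; -1 0.056 -0.12 0 29; -1 0.07 -0.146 0 35; -1 0.082 -0.172 0 41; -1 0.094 -0.198 0 47",
)

```text
t: 20.52
tcp_pos: [528.1, -130.8, 99.9]
tcp_rot: [[0.694, -0.72, 0.0], [-0.72, -0.694, -0.0], [0.0, -0.0, -1.0]]
wrist_force: [-0.1, -1.0, -0.1]
finger_gap: 0.406
grasp_force: 16.0
```

Run:
```python
from h import *
np.set_printoptions(precision=4,suppress=True)
d([559,-70,100],-165)
```

```text
t 20.52 pos [ 528.1 -130.8   99.9] yaw -136.0 shift [-0.0223 -0.0644 -0.0001] spin 29.0 F [-0.1 -1.  -0.1]
```

Request:
step_arm(
  moves="-1 -0.004 -0.012 0 5; -1 -0.009 -0.026 0 11; -1 -0.014 -0.04 0 17; -1 -0.018 -0.053 0 23; -1 -0.021 -0.061 0 29; -1 -0.022 -0.0645 0 29; -1 -0.022 -0.0645 0 29; -1 -0.022 -0.0645 0 29",
)

```text
t: 21.18
tcp_pos: [558.4, -71.6, 99.4]
tcp_rot: [[0.266, -0.964, 0.0], [-0.964, -0.266, -0.0], [0.0, -0.0, -1.0]]
wrist_force: [-1.4, -0.1, -1.4]
finger_gap: 0.408
grasp_force: 16.0
```

Run:
```python
from h import *
np.set_printoptions(precision=1,suppress=True)
st=telemetry.observe();im=save('wrist','w3.png')
d([559,-70,100],-165)
# predicted inner box corners at rim z=50
xc=np.array([-.056,.998]);yc=np.array([-.998,-.056]);C=np.array([554.7,8.9])-75*xc
for X,Y in((-69,-84),(-69,84),(69,84),(69,-84)): print(proj('wrist',np.append(C+X*xc+Y*yc,50),st))
```

```text
t 21.23 pos [558.3 -71.9  99.4] yaw -164.6 shift [-0. -0. -0.] spin 0.4 F [ 0.9 -0.3 -1. ]
[229.3 107.4]
[440.6 154.2]
[390.5 295.7]
[213.  262.8]
```

View pics/w3.png

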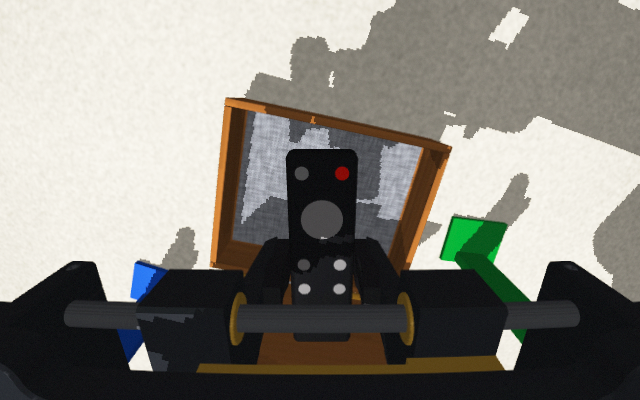

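Run:
```python
from h import *
np.set_printoptions(precision=1,suppress=True)
xc=np.array([-.056,.998]);yc=np.array([-.998,-.056]);C=np.array([554.7,8.9])-75*xc
f=lambda p,z:(lambda q:(q,(q[:2]-C)@xc,(q[:2]-C)@yc))(at('wrist',p,z))
print('remote corners',f((287,150),135.5),f((357,150),135.5))
print('rim outer front',f((226,98),50),f((451,148),50))
s=telemetry.observe();p=np.array(s['tcp_pos'])[:2]-C;print(p@xc,p@yc)
```

```text
remote corners (array([ 590.5, -127. ,  135.5]), np.float64(-62.67658707155818), np.float64(-28.151269330049168)) (array([ 558. , -135.9,  135.5]), np.float64(-69.78898758035277), np.float64(4.840591070524044))
rim outer front (array([ 650.1, -136.5,   50. ]), np.float64(-75.46569217775954), np.float64(-87.03035071362623)) (array([ 472.7, -146.5,   50. ]), np.float64(-75.59739760570696), np.float64(90.5083474164608))
-5.865495839014972 0.9003705540771358
```

Request:
step_arm(
  moves="-1 -0.0035 -0.001 0 0; -1 -0.007 -0.0016 0.005 0; -1 -0.007 -0.0016 0.025 0; -1 -0.007 -0.0016 0.045 0; -1 -0.007 -0.0016 0.065 0; -1 -0.007 -0.0016 0.083 0; -1 -0.007 -0.0016 0.097 0; -1 -0.007 -0.0016 0.105 0",
)

```text
t: 21.9
tcp_pos: [557.2, -63.8, -7.7]
tcp_rot: [[0.264, -0.965, -0.003], [-0.965, -0.264, 0.001], [-0.002, 0.002, -1.0]]
wrist_force: [-0.9, 1.3, -1.4]
finger_gap: 0.411
grasp_force: 16.0
```

Request:
step_arm(
  moves="-1 0 0 0.001 0; -1 0 0 0.002 0; -1 0 0 0.003 0; -1 0 0 0.004 0; -1 0 0 0.005 0; -1 0 0 0.0055 0; -1 0 0 0.006 0; -1 0 0 0.006 0",
)

```text
t: 22.57
tcp_pos: [558.3, -64.2, -11.7]
tcp_rot: [[0.264, -0.965, 0.0], [-0.965, -0.264, -0.0], [0.0, -0.0, -1.0]]
wrist_force: [0.9, 1.0, -1.0]
finger_gap: 0.41
grasp_force: 16.0
```

Request:
step_arm(
  moves="-1 0 0 0.0004 0; -1 0 0 0.0008 0; -1 0 0 0.0012 0; -1 0 0 0.0016 0; -1 0 0 0.002 0; -1 0 0 0.002 0; -1 0 0 0.002 0; -1 0 0 0.002 0",
)

```text
t: 23.23
tcp_pos: [558.2, -64.2, -13.8]
tcp_rot: [[0.263, -0.965, 0.0], [-0.965, -0.263, -0.0], [0.0, -0.0, -1.0]]
wrist_force: [-0.3, 0.2, -0.6]
finger_gap: 0.409
grasp_force: 16.0
```

Request:
step_arm(
  moves="-1 0 0 0.0003 0; -1 0 0 0.0006 0; -1 0 0 0.0009 0; -1 0 0 0.0012 0; -1 0 0 0.0012 0; -1 0 0 0.0012 0; -1 0 0 0.0012 0; -1 0 0 0.0012 0",
)

```text
t: 23.9
tcp_pos: [558.3, -64.2, -13.9]
tcp_rot: [[0.264, -0.965, 0.0], [-0.965, -0.264, -0.0], [0.0, -0.0, -1.0]]
wrist_force: [-4.8, 0.4, 11.2]
finger_gap: 0.406
grasp_force: 16.0
```

The remote is on the floor: 11 N up, and the TCP stopped at -13.9 mm as predicted. I'll release and rise.

Request:
step_arm(
  moves="-1 0 0 -0.0008 0; -0.1 0 0 -0.0008 0; 0 0 0 -0.0008 0; 0.1 0 0 -0.0008 0; 0.3 0 0 -0.0008 0; 0.3 0 0 -0.0008 0; 0.3 0 0 -0.0008 0; 0.3 0 0 -0.0008 0",
)

```text
t: 24.57
tcp_pos: [558.2, -64.2, -14.2]
tcp_rot: [[0.263, -0.965, 0.0], [-0.965, -0.263, -0.0], [0.0, -0.0, -1.0]]
wrist_force: [0.6, 0.3, -0.7]
finger_gap: 0.65
grasp_force: 0.0
```

Request:
step_arm(
  moves="0.3 0 0 -0.01 0; 0.3 0 0 -0.025 0; 0.3 0 0 -0.045 0; 0.3 0 0 -0.07 0; 0.3 0 0 -0.1 0; 0.3 0.01 0 -0.13 0; 0.3 0.03 0 -0.16 0; 0.3 0.06 0 -0.18 0",
)

```text
t: 25.23
tcp_pos: [574.6, -121.4, 170.1]
tcp_rot: [[0.266, -0.964, 0.004], [-0.964, -0.266, -0.001], [0.002, -0.003, -1.0]]
wrist_force: [1.6, 0.4, 0.3]
finger_gap: 0.651
grasp_force: 0.0
```

Request:
step_arm(
  moves="0.3 0.02 0 -0.01 0; 0.3 0.04 0 -0.02 0; 0.3 0.06 0 -0.03 0; 0.3 0.08 0 -0.04 0; 0.3 0.1 0 -0.05 0; 0.3 0.11 0 -0.05 0; 0.3 0.11 0 -0.05 0; 0.3 0.11 0 -0.05 0",
)

```text
t: 25.9
tcp_pos: [602.6, -227.7, 215.2]
tcp_rot: [[0.263, -0.965, -0.001], [-0.965, -0.263, 0.001], [-0.001, 0.001, -1.0]]
wrist_force: [-0.6, -0.0, -1.4]
finger_gap: 0.653
grasp_force: 0.0
```

Run:
```python
from h import *
a=viewer.grab_frame('scene')[90:250,210:410];b=viewer.grab_frame('top')[130:290,240:440]
save('','fin.png',np.hstack([cv2.resize(a,(400,320),interpolation=3),cv2.resize(b,(400,320),interpolation=3)]))
s=telemetry.observe();print(s['t'],s['tcp_pos'],s['wrist_force'])
```

```text
26.0 [ 602.72602121 -226.9572722   215.302913  ] [ 0.03596041  0.16356274 -0.44153825]
```

View pics/fin.png

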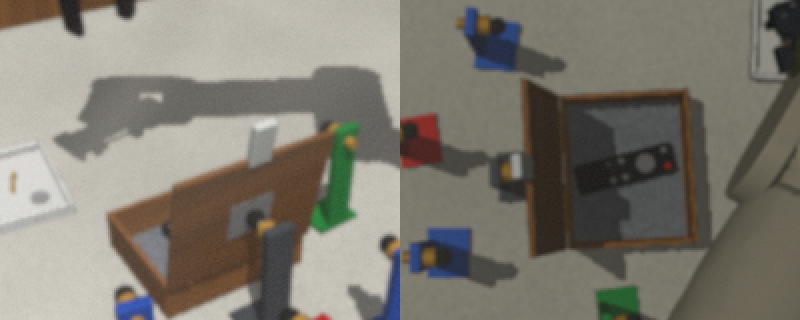

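The top crop on the right shows the remote flat on the caddy floor at (627,168), clear of the walls. The scene crop on the left shows the lid leaning on the ball at (255,218).

```bash
python3 -c "
from h import *
print(hand_in())"
```

```text
the job is handed in; nothing more can be done
None
```

I handed the job in at about 26 s: the lid is open and leaning on the buffer, and the black remote lies flat on the caddy floor. I estimate the lid pressed the buffer with about 10 N at most; I eased it to near zero hand force before letting go, but did not measure what force remains on the buffer.

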